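Dock the cell tray and hold the tall cell in the photometer's beam

TASK

Slide the loaded cell tray by its upright black handle fully home into the slotted holder, with its two glass cells standing in it. Then let go of the tray, draw out the taller cell, touching it with the fingers on its broad frosted faces only (not on the clear end windows or the stopper), and hold it upright and still in the photometer's light path: midway between the two lenses, its centre on the line between them, its clear windows facing the lenses squarely, touching nothing but the gripper. Finish while holding it there; the tray stays home with the shorter cell in it, and the other things on the cart stay where they are.

Things in the scene. Friction and masses are not known exactly. Their poses are not given: they have to be found in the camera images.
- tray: Loose aluminium tray, 0.3 kg, flat on the cart. Plate 70 (x) x 112 (y) x 6 mm; origin at the centre of its underside; the +x edge enters the holder first. A tongue 30 wide, 6 thick reaches x = -77. Two grey sockets centred at x = 8, y = +26 and -26, rims 18 mm up, inside 16 (x) x 34 (y) mm; in each stands a cell with 1 mm play all round, underside 6 mm above the tray's
- tray_handle (a point): Top centre of the tray's handle: an upright black tab 30 mm (tray x) x 10 mm (tray y, pinch across this), top 36 mm above the tray's underside, centred at x = -60 mm, y = 0 in the tray's frame. It stands on the 6 mm thick tongue
- holder: Slotted holder fixed to the cart: two grey rails with steel lips and a back stop, 15 mm high, no floor (the tray slides on the cart). Origin on the cart's top; +x = the way the tray slides in. Open at -x, where flared guides (x = -74 to -42 mm) narrow the mouth from about 144 to 116 mm, the width between rails. Lips 10 mm up cover the tray's edges, leaving 102 mm open above
- dock_home (a point): The holder's origin on the cart's top: the tray's origin lies here, with the same axes, when the tray is fully home (front edge nearly on the back stop, whose face is 35.5 mm in +x from here)
- tall_cell: The taller loose glass cell, 40 g: glass 32 (x, along the light) x 14 (y) x 48 mm high, a white stopper 8 mm high on top (56 mm in all). Origin at the centre of its underside, z up. It stands in either one of the tray's sockets, its x axis along the tray's y axis, one way or the other. Pinch it across y
- tall_cell_mid (a point): Centre of the tall cell's glass, 24 mm above its underside
- tall_cell_frosted: The two broad frosted faces of the tall cell, at y = +7 and -7 mm, 30 mm long and 48 mm high (from the underside up); same origin and axes as the cell. Grip here
- tall_cell_windows: The two clear windows at the tall cell's ends, x = +16 and -16 mm, 10 mm wide, set in between the frosted faces; same origin and axes as the cell. Fingers must not touch them
- tall_cell_stopper: The tall cell's white stopper, 24 x 8.5 x 8 mm, 48 to 56 mm above the underside, narrower than the glass; same origin and axes as the cell. Not to be touched with the fingers
- short_cell: The shorter loose cell, same footprint 32 x 14 mm, 30 mm of glass and 8 mm of stopper (38 mm in all); stands in the tray's other socket and stays there. Origin at the centre of its underside
- photometer: Photometer fixed to the cart: grey base 138 (x) x 50 (y) x 12 mm, two white posts 32 x 40 mm, 80 mm high (a button on one reaches 85), 68 mm apart inside, each with a dark lens ring 3 mm thick facing the other. Origin at the centre of its underside; light runs along its x axis. Open above and at both y sides
- beam (a point): Middle of the light path: halfway between the lenses, 60 mm above the cart's top, axes as the photometer
- cap_q1: Bystander: green round vessel cap, 87 mm wide, 23 mm high, loose on the near side of the cart; origin at its underside
- power_brick: Bystander: black power adapter 36 x 62 x 34 mm, loose at the far edge of the cart; origin at its underside
Not all that is in view belongs to the job. Leave any orange or yellow look-alike of the tall_cell alone.

How it is judged:
By the outcome, as a careful person would: the job done as asked, in the order asked, and still so for the second after the job is handed in, while the arm keeps its last pose, push and grip.
It also fails if it takes over 67 s, if anything falls off the work surface, if the arm or the gripper's body presses on something with over 40 N, if the wrist force passes 120 N, or if a joint passes its speed limit or range.

ROBOT

A 6-joint arm with a two-finger parallel gripper is mounted at the origin on the work surface; the furniture and walls round the work are solid. World frame = base frame: x ahead of the robot, y to its left, z up, the work surface at z = 0. Lengths are in m, angles in rad, forces in N, time in s.
With the tool pointing down it reaches from about 0.3 to 0.85 m from the base axis. Payload 5.4 kg.
Tool frame: the origin (TCP) lies at the very end of the fingers, on their centre line; the grasp point (between the pads) lies 19 mm behind it (manip.pinch_z is the distance from the TCP to the grasp point, in m); z points along the fingers, y is the line along which they close (so a half turn about z gives the same grasp; the last joint's range is limited). The gripper opens to 85 mm and grips with 20 to 120 N. Pads are 22 mm wide; open, the fingers measure 114 mm over their backs; the gripper's body (76 mm by 85 mm) begins 54 mm behind the grasp point. The pads swing forward as they close: fully open they stand 13 mm farther back than shut.
Start: joints at [1.055, 0.158, 1.597, -0, 1.386, -0.21], TCP at [0.173, 0.548, 0.231] pointing down, gripper open.
Joint ranges: [-2.91, 2.91], [-0.94, 2.29], [0.18, 2.7], [-1.29, 4.43], [0.17, 2.64], [-3, 3]. Speed limits (rad/s): [2.57, 2.57, 3.14, 3.14, 3.14, 3.14].

INTERFACE

Orientations are given as a 3x3 rotation matrix whose columns are the frame's x, y, z axes.
In Python, from station import manip gives the robot as it stands.
- The arm moves only by the tool carry_out, never from a script. Its argument "series" is a list of rows, each an object with "travel": the shift along the tool's x, y, z in cm, a list of three; "spin": the turn about the tool's z in degrees; "hand": the finger opening in cm, from 0 to 8.54. In form: [{"travel": [x, y, z], "spin": spin, "hand": hand}, ...]. A call has 1 to 8 rows; each row shifts and turns the commanded pose from where the row before left it, along the tool's axes as they then stand; what a row does not reach is not made up. A row lasts 1/10 s, in which the tool goes at most 50 mm and 8.59 degrees, less where a joint would pass 70% of its speed; a pose out of reach is approached as far as the arm can. A call with a gripper value outside its range is refused whole. The fingers move at their own pace and stop on an object; the grip force is fixed at half the most. Time passes only in rows, so rows that do not move let the fingers close. It gives the time, the measured TCP pose, the force, the opening and the grip force at its end, in the units of the state.
- manip.observe(): the state, without advancing time (a new reading comes with each control period).
- manip.get_image(name): name is "scene" or "top" or "wrist"; returns a dict with "color" (420x560x3 uint8, red, green, blue), "z_map" (420x560 float32, m along the optical axis (not along the pixel's ray), 0 where there is no reading), "vfov" (degrees; the focal length in pixels is half the picture's height over the tangent of half this angle, whatever the lens; pixels are square), "cx", "cy" (the principal point, pixels), "extrinsics" (4x4, takes a point from camera to world coordinates); the wrist camera has in their place "T_tool_cam" (4x4, takes a point from camera to tool coordinates, whose origin is the TCP and whose axes are the flange's). Camera axes: x right, y up, looking along -z (the intrinsics and any distortion apply to the point x, -y, -z); pixel columns grow to the right and rows downward; lengths in m; the calibration is good to about 2 mm. A picture is of the moment at which its call begins: read the wrist's pose just before it.
- manip.sign_off(): hands the job in; it is judged then, once.
The state is a dict: "t": time; "joint_pos": joint angles; "qd": joint speeds; "joint_efforts": joint torques, N m; "ee_pos": TCP position; "tool_rot": TCP orientation; "wrist_force": force on the tool from outside, world axes, zero at the start; "wrist_torque": the same for the moment, N m; "width": finger opening in m; "grasp_force": force on a finger pad.
Only numpy, scipy, OpenCV 4.12 (cv2) and the standard library are available. Lean on these libraries where they do the work, as an engineer would, in place of code of your own. Each camera call takes 0.05 s, during which the arm holds its last target. There are 200 camera calls.

## Working session

There is one attempt and no reset: what is moved stays moved. The work goes in short steps, Python scripts to look and compute and a tool call to move; the robot and the scene stay as the last step left them, time stands still between calls to the robot, and variables do not carry over. Pictures are saved under pics/ and viewed, at most 10 in all, crops included, and the job is handed in when it is done.

Besides the shell and the picture viewer there is one more tool, called after "Emit:" in YAML: its name, and indented under it one key for each argument. carry_out: Moves the arm, as the interface text tells. Its arguments: {"type":"object","properties":{"series":{"type":"array"}},"required":["series"]}

```bash
mkdir -p pics
cat > h.py <<'E'
import numpy as np, cv2
from station import manip
def grab(n):
    s=manip.observe(); im=manip.get_image(n)
    if 'extrinsics' in im: T=np.array(im['extrinsics'])
    else:
        W=np.eye(4);W[:3,:3]=s['tool_rot'];W[:3,3]=s['ee_pos'];T=W@np.array(im['T_tool_cam'])
    im['T']=T; im['f']=210/np.tan(np.radians(im['vfov'])/2); return im
def save(n,im): cv2.imwrite('pics/'+n,im[:,:,::-1])
def cloud(im):
    v,u=np.mgrid[:420,:560]; z=im['z_map']
    P=np.stack([(u-im['cx'])/im['f']*z,-(v-im['cy'])/im['f']*z,-z],-1)
    return P@im['T'][:3,:3].T+im['T'][:3,3]
def onplane(im,px,h):
    px=np.atleast_2d(px).astype(float)
    d=np.stack([(px[:,0]-im['cx'])/im['f'],-(px[:,1]-im['cy'])/im['f'],-np.ones(len(px))],-1)@im['T'][:3,:3].T
    o=im['T'][:3,3]; return o+d*((h-o[2])/d[:,2])[:,None]
E
python3 - <<'E'
from h import *
import pickle
s=manip.observe(); print(s)
D={}
for n in('scene','top','wrist'):
    D[n]=im=grab(n); print(n,[k for k in im],im['vfov'],im['cx'],im['cy'],im['T'].round(3).tolist())
pickle.dump(D,open('d0.pkl','wb'))
a=D['top']['color'];save('top0.png',a)
save('sw.png',cv2.resize(np.vstack([D['scene']['color'],D['wrist']['color']]),(448,600*1)) if 0 else D['scene']['color'])
E
```

```text
{'t': 0.0, 'joint_pos': array([ 1.05486802e+00,  1.59076965e-01,  1.59827088e+00,  6.32317751e-06,
        1.38617188e+00, -2.10100659e-01]), 'qd': array([-0.00035779, -0.00024058, -0.00021841, -0.00087726, -0.00030375,
       -0.00063945]), 'joint_efforts': array([ 1.69581093e-03, -3.95996833e+01, -3.31435525e+01, -1.98702687e-04,
        8.48839001e-03,  1.16634894e-05]), 'ee_pos': array([0.17283384, 0.54777121, 0.23028185]), 'tool_rot': array([[-9.53597543e-01,  3.01082733e-01, -9.56114038e-04],
       [ 3.01083975e-01,  9.53596162e-01, -1.67316985e-03],
       [ 4.07984125e-04, -1.88340128e-03, -9.99998143e-01]]), 'wrist_force': array([-0.06111287, -0.29380359, -0.12119066]), 'wrist_torque': array([-0.01859776,  0.01777199,  0.00600745]), 'grasp_force': 0.0, 'width': 0.08554746800573321}
scene ['color', 'z_map', 'vfov', 'cx', 'cy', 'extrinsics', 'T', 'f'] 55.85678751059673 274.2629562917059 202.93936005048664 [[0.809, 0.369, -0.457, 0.107], [-0.587, 0.487, -0.646, -0.412], [-0.016, 0.792, 0.611, 0.586], [0.0, 0.0, 0.0, 1.0]]
top ['color', 'z_map', 'vfov', 'cx', 'cy', 'extrinsics', 'T', 'f'] 43.56329175378386 277.4788347491812 210.8818044058275 [[-0.013, 0.993, -0.114, 0.358], [-1.0, -0.013, 0.002, 0.143], [0.001, 0.114, 0.994, 1.119], [0.0, 0.0, 0.0, 1.0]]
wrist ['color', 'z_map', 'vfov', 'cx', 'cy', 'T_tool_cam', 'T', 'f'] 60.63578585346589 277.78611619537907 211.2532745857846 [[0.301, -0.901, -0.311, 0.091], [0.954, 0.284, 0.1, 0.573], [-0.001, -0.327, 0.945, 0.373], [0.0, 0.0, 0.0, 1.0]]
```

View pics/top0.png

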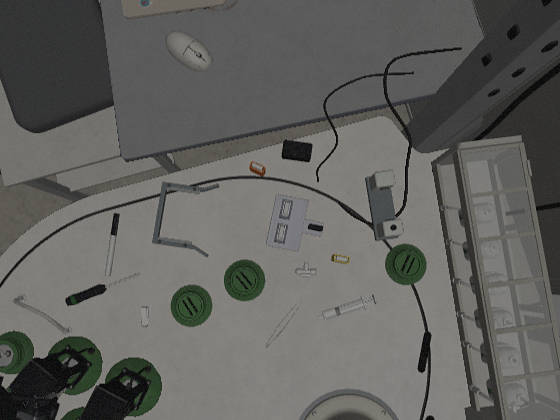

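View pics/sw.png

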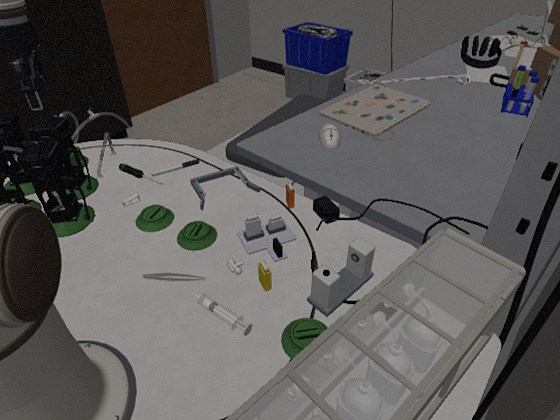

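The top view shows the tray at about (288,222), with its handle at (315,227) and sockets at (286,208) and (281,233). The holder is at (185,215) with its mouth to the right, and the photometer is at (382,207). Possible mistakes for the tall cell are the orange cell at (257,168), the yellow cell at (340,258) and the short cell in the other tray socket. The scene view shows the taller cell in the left socket, at (254,227).

Run:
```python
from h import *
import pickle
D=pickle.load(open('d0.pkl','rb'))
im=D['top'];P=cloud(im);Z=P[...,2]
c=im['color'][155:285,140:420];c=cv2.resize(c,None,fx=2.8,fy=2.8,interpolation=cv2.INTER_CUBIC)
h=Z[155:285,140:420];print('table z',np.median(Z[260:285,250:330]))
hm=cv2.applyColorMap(np.clip(h/0.09*255,0,255).astype(np.uint8),cv2.COLORMAP_JET)[:,:,::-1]
hm=cv2.resize(hm,(280,130)); s=D['scene']['color'][150:330,170:390]
s=cv2.resize(s,(280,229))
save('z1.png',np.vstack([c,cv2.resize(hm,None,fx=1.7,fy=1.7)[:, :476].copy() if 0 else cv2.resize(hm,(784,220))]))
save('z2.png',cv2.resize(D['scene']['color'][150:330,170:390],(733,600),interpolation=cv2.INTER_CUBIC))
for nm,(r0,r1,c0,c1) in dict(tray=(190,255,260,328),hold=(175,265,145,225),phot=(165,245,355,410)).items():
    p=P[r0:r1,c0:c1].reshape(-1,3)
    for a,b in((.003,.009),(.012,.02),(.02,.03),(.03,.045),(.05,.07),(.07,.09)):
        q=p[(p[:,2]>a)&(p[:,2]<b)]
        if len(q)>5:
            r=cv2.minAreaRect((q[:,:2]*1000).astype(np.float32)); print(nm,a,len(q),np.median(q[:,2]).round(4),np.round(r[0],1),np.round(r[1],1),round(r[2],1))
```

```text
table z 0.0018039577646103977
tray 0.003 1642 0.006 [462.2 106.2] [143.6 137.2] 89.2
tray 0.012 126 0.0173 [469.4 110. ] [ 96.7 109.6] 6.5
tray 0.02 61 0.0212 [454.3  94.7] [91.9 87. ] 77.4
tray 0.03 148 0.0375 [457.   91.2] [87.9 83.7] 79.5
tray 0.05 90 0.0594 [460.2 129.6] [13.5 76.2] 77.9
hold 0.003 1043 0.0038 [470.9 339.1] [169.4 191.9] 89.8
hold 0.012 858 0.0158 [477.1 336.8] [119.8 154.6] 81.0
hold 0.02 13 0.0208 [478.6 345.7] [ 95.7 128.6] 81.1
phot 0.003 476 0.0041 [497.6 -84. ] [116.8 172.8] 88.1
phot 0.012 714 0.014 [505.6 -82.4] [ 98.7 169. ] 74.7
phot 0.02 77 0.023 [507.1 -84.4] [ 81.2 163.8] 74.9
phot 0.03 62 0.0376 [490.9 -78.6] [130.9  35.7] 7.3
phot 0.05 106 0.0633 [491.  -80.3] [130.9  39.2] 7.3
phot 0.07 661 0.0802 [492.  -81.1] [132.4  40.6] 7.3
```

View pics/z1.png

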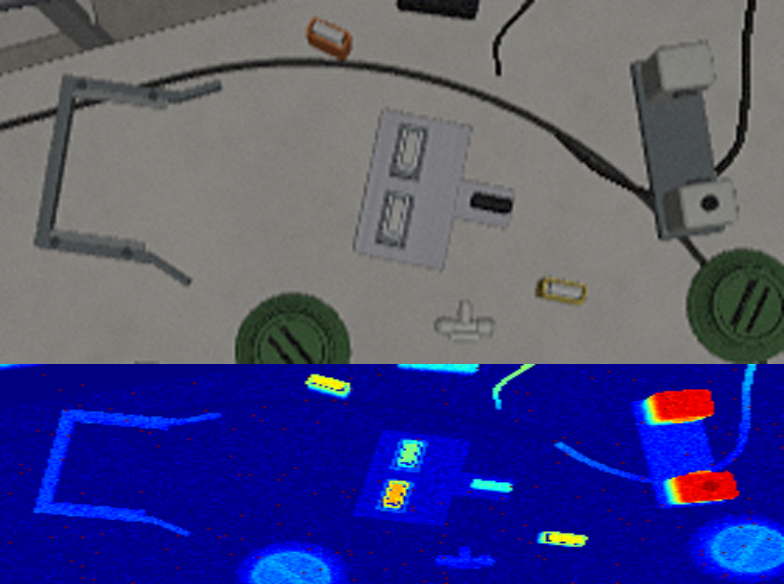

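View pics/z2.png

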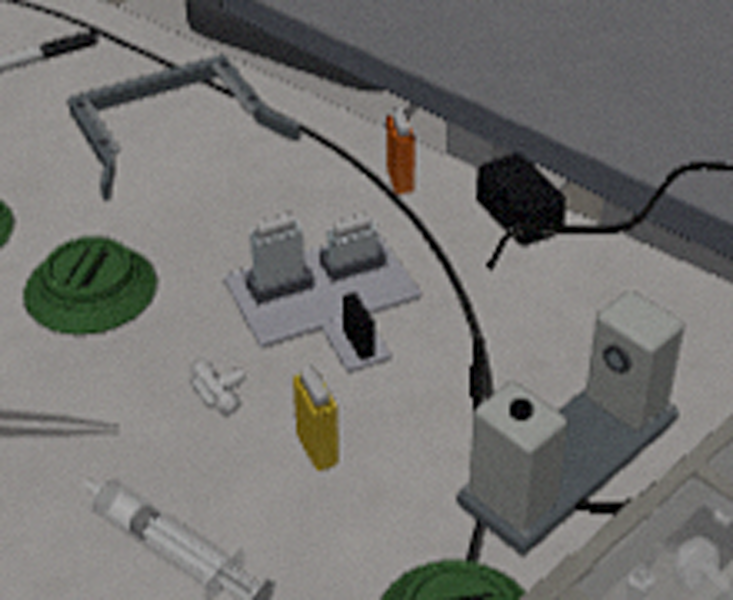

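```bash
cat >> h.py <<'E'
def rect(p):
    (c,s,a)=cv2.minAreaRect((p[:,:2]*1000).astype(np.float32)); return np.round(c,1),np.round(s,1),round(a,1)
E
python3 - <<'E'
from h import *
import pickle
im=pickle.load(open('d0.pkl','rb'))['top']
px=lambda L:np.array(L)/2.8+[140,155]-.3
q=onplane(im,px([(383,110),(472,125),(443,270),(354,252)]),.006);print('plate',(q*1000).round(0)[:,:2].tolist(),(q.mean(0)*1000).round(1))
e=q[0]+q[1]-q[2]-q[3];print('plate yaw of +y->',np.degrees(np.arctan2(e[1],e[0])), [np.linalg.norm(q[i]-q[i-1]).round(4) for i in range(4)])
hd=onplane(im,px([(470,193),(513,200),(511,214),(469,207)]),.036);print('handle',(hd*1000).round(0)[:,:2].tolist(),(hd.mean(0)*1000).round(1))
# holder: inner back corners and rails at z=.015
k=onplane(im,px([(74,100),(50,232),(160,108),(140,242),(145,254),(165,92)]),.015);print('holder',(k*1000).round(0)[:,:2].tolist())
P=cloud(im)
g=cv2.cvtColor(im['color'],cv2.COLOR_RGB2HSV);Z=P[...,2]
for nm,(r0,r1,c0,c1),lo,hi in (('tallcell',(220,250,265,300),.05,.075),('short',(195,222,270,300),.032,.055),('handle',(215,240,304,330),.028,.045),('postA',(165,195,360,400),.075,.09),('postB',(210,245,360,410),.075,.09)):
    m=((Z>lo)&(Z<hi)).astype(np.uint8);m2=np.zeros_like(m);m2[r0:r1,c0:c1]=m[r0:r1,c0:c1]
    p=P[m2>0];print(nm,len(p),np.median(p,0).round(4),rect(p))
E
```

```text
plate [[522.0, 142.0], [510.0, 74.0], [400.0, 98.0], [414.0, 165.0]] [461.4 119.8   6. ]
plate yaw of +y-> -12.27140394598731 [np.float64(0.1106), np.float64(0.0689), np.float64(0.1128), np.float64(0.0686)]
handle [[455.0, 78.0], [449.0, 47.0], [439.0, 48.0], [445.0, 79.0]] [447.   63.2  36. ]
holder [[532.0, 376.0], [432.0, 393.0], [525.0, 311.0], [423.0, 325.0], [414.0, 322.0], [537.0, 307.0]]
tallcell 89 [0.4385 0.1338 0.0597] (array([438.6, 134.2]), array([13.5, 32. ]), 77.9)
short 88 [0.4894 0.1227 0.0415] (array([489.3, 122.9]), array([13.5, 32. ]), 77.9)
handle 73 [0.4494 0.0631 0.0365] (array([449.4,  62.7]), array([29.1, 10.1]), 78.5)
postA 310 [ 0.5407 -0.0742  0.0802] (array([541.4, -74.9]), array([32.6, 40.4]), 7.6)
postB 319 [ 0.4418 -0.0866  0.0805] (array([442.3, -87.6]), array([31.9, 40.4]), 7.0)
```

Cell heights of about 60 and 41 mm confirm that the tall cell is in the near socket, at about (438,134). The crops show the orange and yellow ones are separate decoys. Next I'll move over the gap between tray and holder to look from close by.

Emit:
carry_out:
  series:
    - {"travel": [-4, -2.2, 0], "spin": 0, "hand": 8.5}
    - {"travel": [-4, -2.2, 0], "spin": 0, "hand": 8.5}
    - {"travel": [-4, -2.2, 0], "spin": 0, "hand": 8.5}
    - {"travel": [-4, -2.2, 0], "spin": 0, "hand": 8.5}
    - {"travel": [-4, -2.2, 0], "spin": 0, "hand": 8.5}
    - {"travel": [-4, -2.2, 0], "spin": 0, "hand": 8.5}
    - {"travel": [-4, -2.2, 0], "spin": 0, "hand": 8.5}
    - {"travel": [-4, -2.2, 0], "spin": 0, "hand": 8.5}

```text
t: 0.95
ee_pos: [0.4261, 0.2825, 0.2311]
tool_rot: [[-0.954, 0.301, -0.0], [0.301, 0.954, 0.0], [0.0, -0.0, -1.0]]
wrist_force: [0.4, 0.3, -0.4]
width: 0.0851
grasp_force: 0.0
```

Emit:
carry_out:
  series:
    - {"travel": [-3.6, -2.2, 0], "spin": 0, "hand": 8.5}
    - {"travel": [-3.6, -2.2, 0], "spin": 0, "hand": 8.5}
    - {"travel": [0, 0, 0], "spin": 8.4, "hand": 8.5}
    - {"travel": [0, 0, 0], "spin": 8.4, "hand": 8.5}
    - {"travel": [0, 0, 0], "spin": 8.4, "hand": 8.5}
    - {"travel": [0, 0, 0], "spin": 8.4, "hand": 8.5}
    - {"travel": [0, 0, 0], "spin": 8.4, "hand": 8.5}
    - {"travel": [0, 0, 0], "spin": 8.4, "hand": 8.5}

```text
t: 1.75
ee_pos: [0.4805, 0.2204, 0.2309]
tool_rot: [[-0.37, 0.929, -0.001], [0.929, 0.37, -0.0], [0.0, -0.001, -1.0]]
wrist_force: [0.6, 0.4, -0.6]
width: 0.0848
grasp_force: 0.0
```

Emit:
carry_out:
  series:
    - {"travel": [0, 0, 0], "spin": 8.4, "hand": 5}
    - {"travel": [0, 0, 0], "spin": 8.4, "hand": 5}
    - {"travel": [0, 0, 0], "spin": 8.4, "hand": 5}
    - {"travel": [0, 0, 0], "spin": 8.4, "hand": 5}
    - {"travel": [0, 0, 0], "spin": 0, "hand": 5}
    - {"travel": [0, 0, 0], "spin": 0, "hand": 5}

```text
t: 2.35
ee_pos: [0.4805, 0.2205, 0.2311]
tool_rot: [[0.196, 0.981, -0.0], [0.981, -0.196, -0.0], [-0.0, -0.0, -1.0]]
wrist_force: [0.4, 0.3, 0.1]
width: 0.0499
grasp_force: 0.0
```

```bash
cat >> h.py <<'E'
def st():
    s=manip.observe();R=np.array(s['tool_rot'])
    print('t',round(s['t'],2),'tcp',(s['ee_pos']*1000).round(1),'yaw(toolY)',np.degrees(np.arctan2(R[1,1],R[0,1])).round(2),'tilt',R[:2,2].round(4),'F',s['wrist_force'].round(1),'w',round(s['width']*1000,1),'g',round(s['grasp_force'],1),'j6',round(s['joint_pos'][5],2)); return s
def go(x,y,z=None,yaw=None):
    "tool-frame shift (cm) and spin (deg) to a world target in mm"
    s=manip.observe();R=np.array(s['tool_rot']);p=s['ee_pos']*1000
    d=np.array([x,y,p[2] if z is None else z])-p
    y0=np.degrees(np.arctan2(R[1,1],R[0,1]))
    print('travel cm',(R.T@d/10).round(2),'spin',None if yaw is None else round((y0-yaw+180)%360-180,2))
E
python3 - <<'E'
from h import *
import pickle
st();im=grab('wrist');pickle.dump(im,open('w1.pkl','wb'))
save('w1.png',cv2.resize(im['color'],(784,588),interpolation=cv2.INTER_CUBIC))
E
```

```text
t 2.35 tcp [480.5 220.5 231.1] yaw(toolY) -11.32 tilt [-0.0005 -0.0001] F [0.4 0.3 0.1] w 49.9 g 0.0 j6 0.4
```

View pics/w1.png

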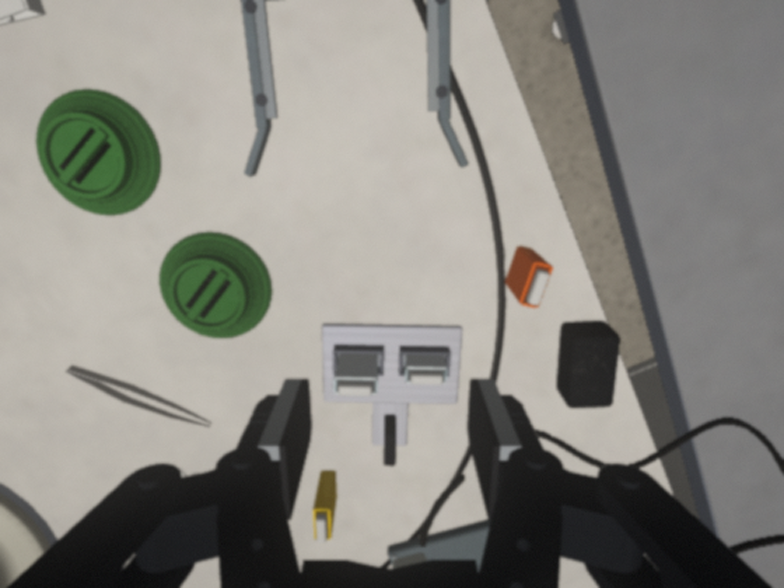

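Run:
```python
from h import *
import pickle
im=pickle.load(open('w1.pkl','rb'))
mm=lambda L,h:(onplane(im,np.array(L)/1.4-.15,h)*1000)[:,:2]
ang=lambda d:np.degrees(np.arctan2(d[1],d[0])).round(2)
q=mm([(322,324),(462,326),(460,404),(323,402)],.006);print('plate',q.round(1).tolist(),q.mean(0).round(1),ang(q[1]-q[0]),ang(q[2]-q[3]),ang(q[0]-q[3]))
h=mm([(384,466),(396,466)],.036);print('handle back',h.round(1).tolist())
b=mm([(249,5),(261,100),(441,2),(441,91)],.015);print('bolts',b.round(1).tolist(),'dirs',ang(b[0]-b[1]),ang(b[2]-b[3]),'across',ang(b[3]-b[1]),ang(b[2]-b[0]),np.linalg.norm(b[3]-b[1]))
l=mm([(276,117),(429,110)],.015);print('lip',l.round(1).tolist(),l.mean(0),np.linalg.norm(l[1]-l[0]),ang(l[1]-l[0]))
f=mm([(249,175),(463,165)],.015);print('flare',f.round(1).tolist(),f.mean(0),np.linalg.norm(f[1]-f[0]),ang(f[1]-f[0]))
P=cloud(im);Z=P[...,2]
d=pickle.load(open('d0.pkl','rb'))['top'];Pt=cloud(d)
for nm,p in(('wrist',P),('top',Pt)):
    p=p.reshape(-1,3);m=(p[:,2]>.012)&(p[:,2]<.019)&(abs(p[:,0]-.477)<.1)&(p[:,1]>.27)&(p[:,1]<.42)
    p=p[m]*1000; u=np.array([np.cos(np.radians(81)),np.sin(np.radians(81))]);v=np.array([-u[1],u[0]])
    a=(p[:,:2]-[477,337])@u;bb=(p[:,:2]-[477,337])@v
    for sgn in(1,-1):
        # rail points: fit the line
        k=(bb*sgn>45)&(bb*sgn<72)&(a>-25)&(a<30)
        if k.sum()>30:
            c=np.polyfit(a[k],bb[k],1);print(nm,'rail',sgn,k.sum(),'slope deg',np.degrees(c[0]).round(2),'mean',c[1].round(2),'range',np.percentile(bb[k],[2,98]).round(1))
    k=(abs(bb)<40)&(a>20);
    if k.sum()>30:
        c=np.polyfit(bb[k],a[k],1);print(nm,'back',k.sum(),np.degrees(c[0]).round(2),c[1].round(2),np.percentile(a[k],[3,97]).round(1))
```

```text
plate [[414.5, 165.6], [522.4, 142.3], [510.2, 73.0], [398.6, 97.3]] [461.4 119.5] -12.21 -12.28 76.87
handle back [[440.6, 47.4], [450.0, 45.5]]
bolts [[423.2, 388.1], [415.1, 333.0], [541.8, 366.1], [533.3, 315.0]] dirs 81.68 80.61 across -8.66 -10.53 119.5490573806649
lip [[422.0, 320.7], [523.5, 304.9]] [472.78704574 312.81805852] 102.70318790127298 -8.86
flare [[393.4, 287.7], [540.5, 265.1]] [466.95262356 276.39191397] 148.7886419153782 -8.72
wrist rail 1 1065 slope deg 0.05 mean 59.11 range [52.  66.3]
wrist rail -1 1097 slope deg -0.16 mean -57.65 range [-65.  -50.3]
top rail 1 169 slope deg -0.25 mean 57.77 range [50.6 64.9]
top rail -1 160 slope deg 0.09 mean -58.98 range [-66.1 -52. ]
top back 174 0.28 53.81 [48.8 58.7]
```

Emit:
carry_out:
  series:
    - {"travel": [0, 0, 0], "spin": 0.9, "hand": 5}
    - {"travel": [-4, 0.06, 0], "spin": 0, "hand": 5}
    - {"travel": [-4, 0.06, 0], "spin": 0, "hand": 5}
    - {"travel": [-4, 0.06, 0], "spin": 0, "hand": 5}
    - {"travel": [-4.2, 0.06, 0], "spin": 0, "hand": 5}
    - {"travel": [0, 0, 4], "spin": 0, "hand": 5}
    - {"travel": [0, 0, 4], "spin": 0, "hand": 4}
    - {"travel": [0, 0, 4], "spin": 0, "hand": 4}

```text
t: 3.2
ee_pos: [0.4486, 0.0613, 0.1105]
tool_rot: [[0.215, 0.977, 0.002], [0.977, -0.215, -0.0], [0.0, 0.002, -1.0]]
wrist_force: [0.5, -0.2, -0.6]
width: 0.0403
grasp_force: 0.0
```

Emit:
carry_out:
  series:
    - {"travel": [0, 0, 4], "spin": 0, "hand": 4}
    - {"travel": [0, 0, 3], "spin": 0, "hand": 4}
    - {"travel": [0, 0, 1.5], "spin": 0, "hand": 4}
    - {"travel": [0, 0, 1], "spin": 0, "hand": 4}
    - {"travel": [0, 0, 0.5], "spin": 0, "hand": 4}
    - {"travel": [0, 0, 0], "spin": 0, "hand": 4}

```text
t: 3.8
ee_pos: [0.4484, 0.0617, 0.0114]
tool_rot: [[0.215, 0.977, 0.0], [0.977, -0.215, -0.0], [-0.0, 0.0, -1.0]]
wrist_force: [0.3, 0.3, 0.4]
width: 0.04
grasp_force: 0.0
```

Run:
```python
from h import *
st();im=grab('top');save('t2.png',cv2.resize(im['color'][170:270,250:350],(600,600),interpolation=cv2.INTER_CUBIC)); im=grab('scene')
save('t2.png',np.hstack([cv2.resize(im['color'][190:290,220:320],(400,400)),cv2.resize(manip.get_image('wrist')['color'][180:420,100:460],(400,400))]))
```

```text
t 3.8 tcp [448.4  61.7  11.4] yaw(toolY) -12.41 tilt [ 0.0001 -0.0001] F [0.3 0.3 0.4] w 40.0 g 0.0 j6 0.09
```

View pics/t2.png

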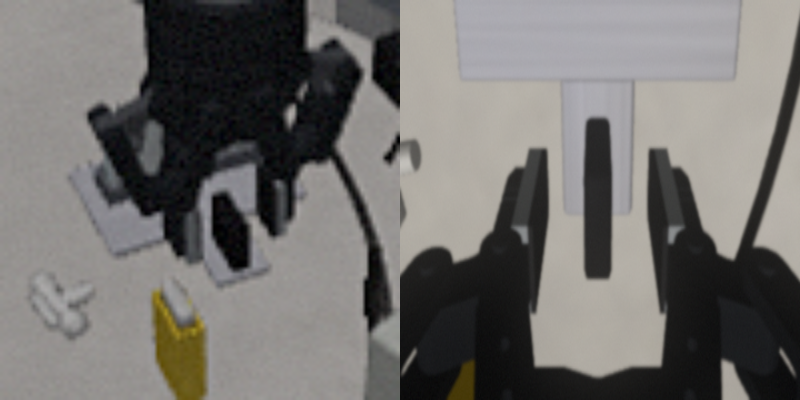

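The handle stands between the open pads, at about (597,195) in the right panel, and the fingers are clear of the tongue. Closing.

Emit:
carry_out:
  series:
    - {"travel": [0, 0, 0], "spin": 0, "hand": 0.6}
    - {"travel": [0, 0, 0], "spin": 0, "hand": 0.6}
    - {"travel": [0, 0, 0], "spin": 0, "hand": 0.6}
    - {"travel": [0, 0, 0], "spin": 0, "hand": 0.6}
    - {"travel": [0, 0, 0], "spin": 0, "hand": 0.6}

```text
t: 4.45
ee_pos: [0.4489, 0.0617, 0.012]
tool_rot: [[0.215, 0.977, 0.001], [0.977, -0.215, -0.0], [0.0, 0.001, -1.0]]
wrist_force: [-0.9, -1.1, 5.5]
width: 0.0092
grasp_force: 59.5
```

Run:
```python
from h import *
st()
t=np.radians(81);u=np.array([np.cos(t),np.sin(t)]);home=np.array([479.2,350.8])
for k in(-140,-90,-2,2):
    p=home+u*(k-60.7); print(k,p.round(1)); go(*p,yaw=-9)
```

```text
t 4.45 tcp [448.9  61.7  12. ] yaw(toolY) -12.42 tilt [ 0.0013 -0.0002] F [-0.9 -1.1  5.5] w 9.2 g 59.5 j6 0.09
-140 [447.8 152.6]
travel cm [ 8.85 -2.06 -0.  ] spin -3.42
-90 [455.6 202. ]
travel cm [13.84 -2.36 -0.  ] spin -3.42
-2 [469.4 288.9]
travel cm [22.63 -2.89 -0.  ] spin -3.42
2 [470.  292.8]
travel cm [23.03 -2.91 -0.  ] spin -3.42
```

Emit:
carry_out:
  series:
    - {"travel": [1, -0.3, 0], "spin": -0.6, "hand": 0.6}
    - {"travel": [1.6, -0.4, 0], "spin": -0.6, "hand": 0.6}
    - {"travel": [1.6, -0.4, 0], "spin": -0.6, "hand": 0.6}
    - {"travel": [1.6, -0.4, 0], "spin": -0.6, "hand": 0.6}
    - {"travel": [1.6, -0.4, 0], "spin": -0.6, "hand": 0.6}
    - {"travel": [1.4, -0.3, 0], "spin": -0.4, "hand": 0.6}
    - {"travel": [0, 0, 0], "spin": 0, "hand": 0.6}

```text
t: 5.15
ee_pos: [0.4437, 0.1545, 0.012]
tool_rot: [[0.155, 0.988, 0.002], [0.988, -0.155, 0.002], [0.002, 0.002, -1.0]]
wrist_force: [-0.3, 6.5, 6.2]
width: 0.0088
grasp_force: 59.5
```

Run:
```python
from h import *
import pickle
st()
im=grab('wrist');pickle.dump(im,open('w2.pkl','wb'))
save('w3.png',cv2.resize(im['color'],(784,588),interpolation=cv2.INTER_CUBIC))
```

```text
t 5.15 tcp [443.7 154.5  12. ] yaw(toolY) -8.93 tilt [0.0018 0.0017] F [-0.3  6.5  6.2] w 8.8 g 59.5 j6 0.23
```

View pics/w3.png

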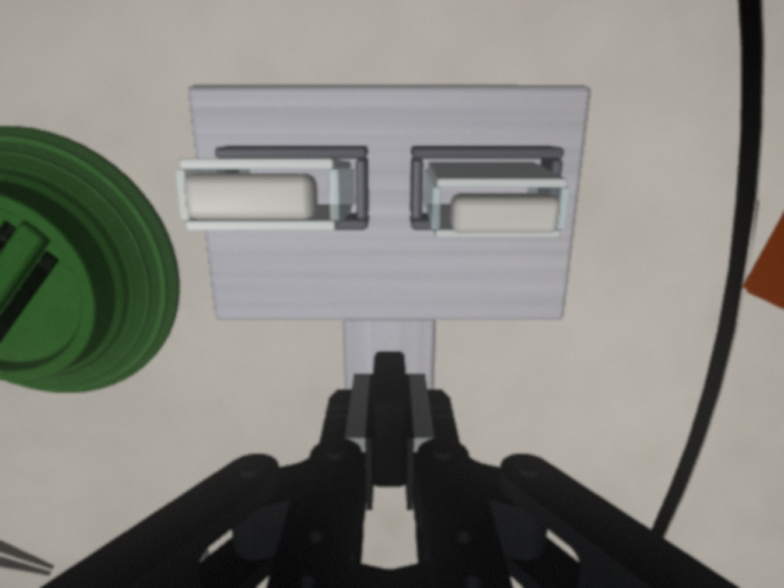

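Run:
```python
from h import *
import pickle
im=pickle.load(open('w2.pkl','rb'))
q=(onplane(im,np.array([(190,86),(589,88),(563,319),(218,318)])/1.4-.15,.006)*1000)[:,:2]
ang=lambda d:np.degrees(np.arctan2(d[1],d[0])).round(2)
print(q.round(1).tolist(),q.mean(0),ang(q[1]-q[0]),ang(q[2]-q[3]),np.linalg.norm(q[1]-q[0]))
t=np.radians(81);u=np.array([np.cos(t),np.sin(t)]);v=np.array([-u[1],u[0]])
print('tray along/lat rel home',(q.mean(0)-[479.2,350.8])@u,(q.mean(0)-[479.2,350.8])@v,'tcp rel tray',(np.array([443.7,154.5])-q.mean(0))@u)
c=im['color'];h=cv2.cvtColor(c,cv2.COLOR_RGB2HSV);m=(h[...,0]>50)&(h[...,0]<75)&(h[...,1]>120)
vv,uu=np.where(m);r=uu>0
g=(onplane(im,np.stack([uu,vv],1),.02)*1000)[:,:2];print('cap max along v-(nearest tray)',((g-[479.2,350.8])@v).min())
```

```text
[[403.4, 254.9], [511.0, 237.5], [500.9, 170.3], [393.0, 187.7]] [452.0489756  212.59307062] -9.19 -9.15 108.99363226690105
tray along/lat rel home -140.75272871636196 5.1964231760196125 tcp rel tray -58.683916051391805
cap max along v-(nearest tray) 65.1008080470459
```

Emit:
carry_out:
  series:
    - {"travel": [0, 0.25, 0], "spin": 0, "hand": 0.6}
    - {"travel": [0.5, 0.2, 0], "spin": 0, "hand": 0.6}
    - {"travel": [1, 0, 0], "spin": 0, "hand": 0.6}
    - {"travel": [1, 0, 0], "spin": 0, "hand": 0.6}
    - {"travel": [1, 0, 0], "spin": 0, "hand": 0.6}
    - {"travel": [1, 0, 0], "spin": 0, "hand": 0.6}
    - {"travel": [0.5, 0, 0], "spin": 0, "hand": 0.6}
    - {"travel": [0, 0, 0], "spin": 0, "hand": 0.6}

```text
t: 6.0
ee_pos: [0.456, 0.2014, 0.012]
tool_rot: [[0.155, 0.988, 0.001], [0.988, -0.155, -0.001], [-0.001, 0.001, -1.0]]
wrist_force: [-0.8, -3.0, 7.9]
width: 0.0087
grasp_force: 59.7
```

Run:
```python
from h import *
import pickle
st()
im=grab('wrist');pickle.dump(im,open('w3.pkl','wb'))
save('w4.png',cv2.resize(im['color'],(784,588),interpolation=cv2.INTER_CUBIC))
```

```text
t 6.0 tcp [456.  201.4  12. ] yaw(toolY) -8.94 tilt [ 0.0011 -0.0007] F [-0.8 -3.   7.9] w 8.7 g 59.7 j6 0.33
```

View pics/w4.png

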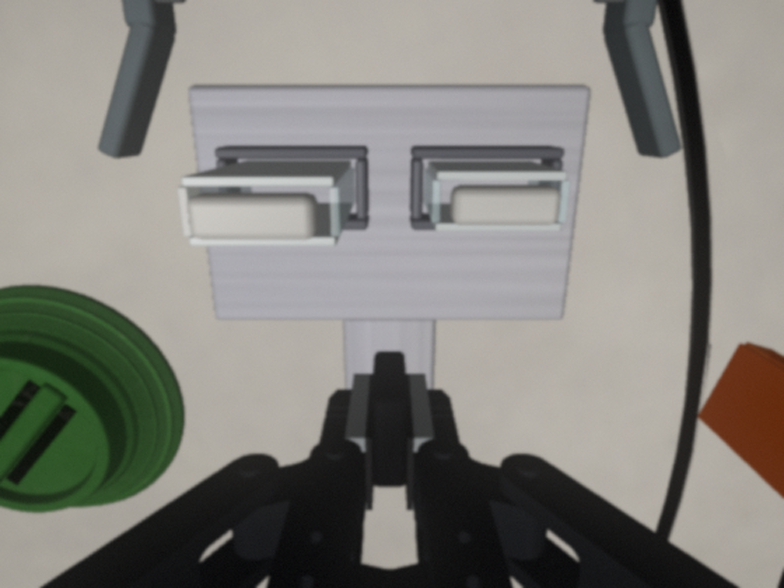

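The tray is centred in the mouth: the flare tips at x=121 and 659 and the plate edges at x=190 and 589 share a midpoint near 390. Sliding on.

Emit:
carry_out:
  series:
    - {"travel": [0.7, 0, 0], "spin": 0, "hand": 0.6}
    - {"travel": [1, 0, 0], "spin": 0, "hand": 0.6}
    - {"travel": [1, 0, 0], "spin": 0, "hand": 0.6}
    - {"travel": [1, 0, 0], "spin": 0, "hand": 0.6}
    - {"travel": [1, 0, 0], "spin": 0, "hand": 0.6}
    - {"travel": [1, 0, 0], "spin": 0, "hand": 0.6}
    - {"travel": [1, 0, 0], "spin": 0, "hand": 0.6}
    - {"travel": [0.5, 0, 0], "spin": 0, "hand": 0.6}

```text
t: 6.85
ee_pos: [0.4671, 0.2718, 0.012]
tool_rot: [[0.155, 0.988, 0.0], [0.988, -0.155, -0.003], [-0.002, 0.001, -1.0]]
wrist_force: [-1.5, -9.3, 11.3]
width: 0.009
grasp_force: 60.2
```

Emit:
carry_out:
  series:
    - {"travel": [0.4, 0, 0], "spin": 0, "hand": 0.6}
    - {"travel": [0.4, 0, 0], "spin": 0, "hand": 0.6}
    - {"travel": [0.3, 0, 0], "spin": 0, "hand": 0.6}
    - {"travel": [0.2, 0, 0], "spin": 0, "hand": 0.6}
    - {"travel": [0, 0, 0], "spin": 0, "hand": 0.6}

```text
t: 7.35
ee_pos: [0.469, 0.2844, 0.0121]
tool_rot: [[0.156, 0.988, 0.0], [0.988, -0.156, -0.002], [-0.002, 0.001, -1.0]]
wrist_force: [-0.7, -6.9, 8.9]
width: 0.0086
grasp_force: 60.0
```

Emit:
carry_out:
  series:
    - {"travel": [0.2, 0, 0], "spin": 0, "hand": 0.6}
    - {"travel": [0.1, 0, 0], "spin": 0, "hand": 0.6}
    - {"travel": [0, 0, 0], "spin": 0, "hand": 0.6}

```text
t: 7.65
ee_pos: [0.4695, 0.2871, 0.012]
tool_rot: [[0.156, 0.988, 0.0], [0.988, -0.156, -0.003], [-0.002, 0.0, -1.0]]
wrist_force: [-1.8, -8.7, 9.7]
width: 0.0087
grasp_force: 60.0
```

Emit:
carry_out:
  series:
    - {"travel": [0.2, 0, 0], "spin": 0, "hand": 0.6}
    - {"travel": [0.1, 0, 0], "spin": 0, "hand": 0.6}
    - {"travel": [0, 0, 0], "spin": 0, "hand": 0.6}

```text
t: 7.95
ee_pos: [0.4699, 0.29, 0.012]
tool_rot: [[0.156, 0.988, -0.0], [0.988, -0.156, -0.003], [-0.003, 0.0, -1.0]]
wrist_force: [-2.1, -9.0, 9.5]
width: 0.0092
grasp_force: 60.0
```

Emit:
carry_out:
  series:
    - {"travel": [0.1, 0, 0], "spin": 0, "hand": 0.6}
    - {"travel": [0.1, 0, 0], "spin": 0, "hand": 0.6}
    - {"travel": [0, 0, 0], "spin": 0, "hand": 0.6}

```text
t: 8.25
ee_pos: [0.4702, 0.2913, 0.0121]
tool_rot: [[0.155, 0.988, -0.0], [0.988, -0.155, -0.004], [-0.004, 0.0, -1.0]]
wrist_force: [-2.7, -11.0, 10.6]
width: 0.0089
grasp_force: 60.3
```

Emit:
carry_out:
  series:
    - {"travel": [0.1, 0, 0], "spin": 0, "hand": 0.6}
    - {"travel": [0, 0, 0], "spin": 0, "hand": 0.6}

```text
t: 8.45
ee_pos: [0.4701, 0.2913, 0.012]
tool_rot: [[0.155, 0.988, -0.001], [0.988, -0.155, -0.006], [-0.006, -0.0, -1.0]]
wrist_force: [-3.0, -15.1, 13.6]
width: 0.0089
grasp_force: 60.7
```

Run:
```python
from h import *
st()
im=grab('wrist');save('w5.png',cv2.resize(im['color'][:240],(784,336),interpolation=cv2.INTER_CUBIC))
```

```text
t 8.45 tcp [470.1 291.3  12. ] yaw(toolY) -8.92 tilt [-0.0013 -0.0058] F [ -3.  -15.1  13.6] w 8.9 g 60.7 j6 0.5
```

View pics/w5.png

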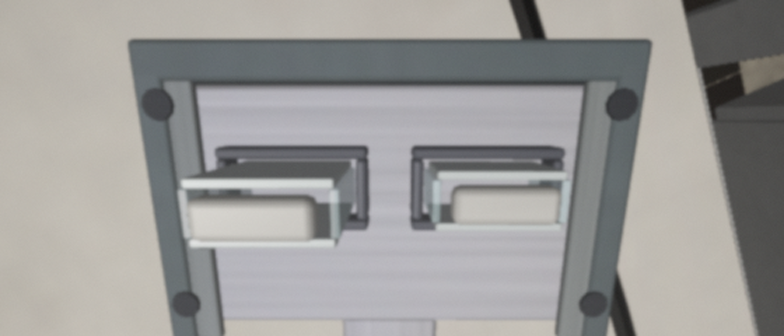

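The tray's front edge is on the back stop and both lips cover its edges. The TCP has stalled while the force rises. Releasing.

Emit:
carry_out:
  series:
    - {"travel": [-0.1, 0, 0], "spin": 0, "hand": 0.6}
    - {"travel": [0, 0, 0], "spin": 0, "hand": 4}
    - {"travel": [0, 0, 0], "spin": 0, "hand": 4}
    - {"travel": [0, 0, 0], "spin": 0, "hand": 4}
    - {"travel": [0, 0, 0], "spin": 0, "hand": 4}
    - {"travel": [0, 0, 0], "spin": 0, "hand": 4}
    - {"travel": [0, 0, -1], "spin": 0, "hand": 4}
    - {"travel": [0, 0, -2], "spin": 0, "hand": 4}

```text
t: 9.3
ee_pos: [0.4686, 0.2924, 0.0406]
tool_rot: [[0.157, 0.988, -0.003], [0.988, -0.157, -0.001], [-0.002, -0.003, -1.0]]
wrist_force: [0.5, 0.6, 0.3]
width: 0.0397
grasp_force: 0.0
```

Emit:
carry_out:
  series:
    - {"travel": [0, 0, -4], "spin": 0, "hand": 4}
    - {"travel": [0, 0, -4], "spin": 0, "hand": 4}
    - {"travel": [0, 0, -3], "spin": 0, "hand": 4}
    - {"travel": [-2, 0, 0], "spin": 0, "hand": 4}
    - {"travel": [0, 0, 0], "spin": 0, "hand": 4}

```text
t: 9.8
ee_pos: [0.4676, 0.2724, 0.1532]
tool_rot: [[0.158, 0.987, 0.003], [0.987, -0.158, 0.0], [0.001, 0.003, -1.0]]
wrist_force: [-0.9, -0.2, -0.4]
width: 0.0403
grasp_force: 0.0
```

Run:
```python
from h import *
import pickle
st()
im=grab('wrist');pickle.dump(im,open('w6.pkl','wb'));save('w6.png',cv2.resize(im['color'][:300,60:460],(800,600),interpolation=cv2.INTER_CUBIC))
P=cloud(im);z=P[...,2]
t=np.radians(81);u=np.array([np.cos(t),np.sin(t)]);v=np.array([-u[1],u[0]])
p=P.reshape(-1,3);p=p[(abs(p[:,0]-.479)<.06)&(abs(p[:,1]-.357)<.06)]
def q(nm,x,lo,hi,s):
    x=x[(x[:,2]>lo)&(x[:,2]<hi)];b=(x[:,:2]*1000-[479,349.5])@v;x=x[b*s>0]
    if len(x)>10:print(nm,len(x),np.median(x[:,2]).round(4),rect(x))
q('tall stopper',p,.058,.07,1);q('tall glass top',p,.051,.057,1);q('short stop',p,.04,.05,-1)
d=grab('top');pickle.dump(d,open('t6.pkl','wb'));p=cloud(d).reshape(-1,3);p=p[(abs(p[:,0]-.479)<.06)&(abs(p[:,1]-.357)<.06)]
q('top tall',p,.05,.07,1)
```

```text
t 9.8 tcp [467.6 272.4 153.2] yaw(toolY) -9.08 tilt [0.0027 0.0003] F [-0.9 -0.2 -0.4] w 40.3 g 0.0 j6 0.46
tall stopper 535 0.0615 (array([453.4, 360.9]), array([ 7.6, 23.8]), 80.9)
tall glass top 444 0.0536 (array([453.4, 360.9]), array([13.8, 31.8]), 81.1)
short stop 479 0.0435 (array([505.2, 352.7]), array([ 8.2, 23.7]), 80.9)
top tall 74 0.0596 (array([452.8, 363.4]), array([15.4, 25.3]), 80.7)
```

View pics/w6.png

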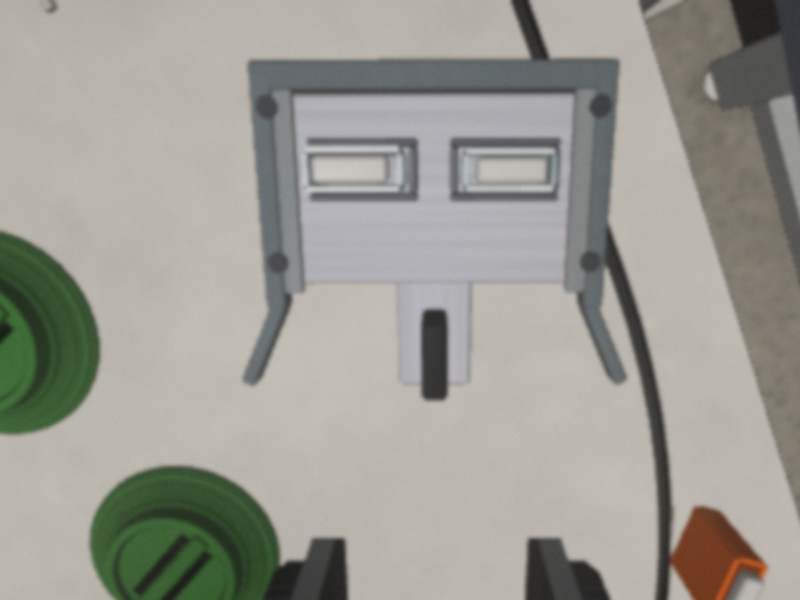

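Both cells stand upright in the home tray, the tall one in the left socket at (355,168) and the short one at (510,170). The glass-top rectangle gives the tall cell at (453.4, 360.9), yaw -9°.

Emit:
carry_out:
  series:
    - {"travel": [0, 0, 0], "spin": 8.2, "hand": 4}
    - {"travel": [0, 0, 0], "spin": 8.2, "hand": 4}
    - {"travel": [0, 0, 0], "spin": 8.2, "hand": 4}
    - {"travel": [0, 0, 0], "spin": 8.2, "hand": 4}
    - {"travel": [0, 0, 0], "spin": 8.2, "hand": 4}
    - {"travel": [0, 0, 0], "spin": 8.2, "hand": 4}
    - {"travel": [0, 0, 0], "spin": 8.2, "hand": 4}
    - {"travel": [0, 0, 0], "spin": 8.2, "hand": 4}

```text
t: 10.7
ee_pos: [0.4662, 0.2736, 0.1503]
tool_rot: [[0.966, 0.26, -0.002], [0.26, -0.966, -0.0], [-0.002, -0.0, -1.0]]
wrist_force: [0.1, 0.7, -0.5]
width: 0.0402
grasp_force: 0.0
```

Emit:
carry_out:
  series:
    - {"travel": [0, 0, 0], "spin": 8.2, "hand": 4}
    - {"travel": [0, 0, 0], "spin": 8.2, "hand": 4}
    - {"travel": [0, 0, 0], "spin": 7.9, "hand": 4}
    - {"travel": [0, 0, 0], "spin": 0, "hand": 4}

```text
t: 11.1
ee_pos: [0.4663, 0.2735, 0.1504]
tool_rot: [[0.988, -0.155, -0.002], [-0.155, -0.988, -0.0], [-0.002, 0.001, -1.0]]
wrist_force: [-0.8, -0.6, -0.8]
width: 0.0398
grasp_force: 0.0
```

Run:
```python
from h import *
st();go(453.4,360.9,yaw=-99)
```

```text
t 11.1 tcp [466.3 273.5 150.4] yaw(toolY) -98.92 tilt [-0.0018 -0.0003] F [-0.8 -0.6 -0.8] w 39.8 g 0.0 j6 2.03
travel cm [-2.63 -8.43 -0.  ] spin 0.08
```

Emit:
carry_out:
  series:
    - {"travel": [-0.66, -2.1, 0], "spin": 0, "hand": 4}
    - {"travel": [-0.66, -2.1, 0], "spin": 0, "hand": 4}
    - {"travel": [-0.66, -2.1, 0], "spin": 0, "hand": 4}
    - {"travel": [-0.65, -2.13, 0], "spin": 0, "hand": 4}
    - {"travel": [0, 0, 2], "spin": 0, "hand": 4}
    - {"travel": [0, 0, 2], "spin": 0, "hand": 4}
    - {"travel": [0, 0, 2], "spin": 0, "hand": 4}
    - {"travel": [0, 0, 0], "spin": 0, "hand": 4}

```text
t: 11.9
ee_pos: [0.4512, 0.3596, 0.0875]
tool_rot: [[0.988, -0.152, -0.007], [-0.152, -0.988, -0.003], [-0.006, 0.004, -1.0]]
wrist_force: [-0.5, 0.3, -0.2]
width: 0.0398
grasp_force: 0.0
```

Run:
```python
from h import *
import pickle
st()
im=grab('wrist');pickle.dump(im,open('w7.pkl','wb'));save('w7.png',cv2.resize(im['color'],(784,588),interpolation=cv2.INTER_CUBIC))
p=cloud(im).reshape(-1,3)
p=p[(abs(p[:,0]-.4534)<.025)&(abs(p[:,1]-.361)<.025)]
for lo,hi in((.058,.068),(.051,.0575)):
    x=p[(p[:,2]>lo)&(p[:,2]<hi)]
    if len(x)>5: print(len(x),np.median(x,0).round(4),rect(x))
```

```text
t 11.9 tcp [451.2 359.6  87.5] yaw(toolY) -98.73 tilt [-0.0068 -0.0032] F [-0.5  0.3 -0.2] w 39.8 g 0.0 j6 2.19
681 [0.4548 0.3609 0.0613] (array([454., 361.]), array([ 7.9, 24.6]), 80.8)
533 [0.4574 0.3593 0.0536] (array([453.9, 361.2]), array([13.8, 32.3]), 81.4)
```

View pics/w7.png

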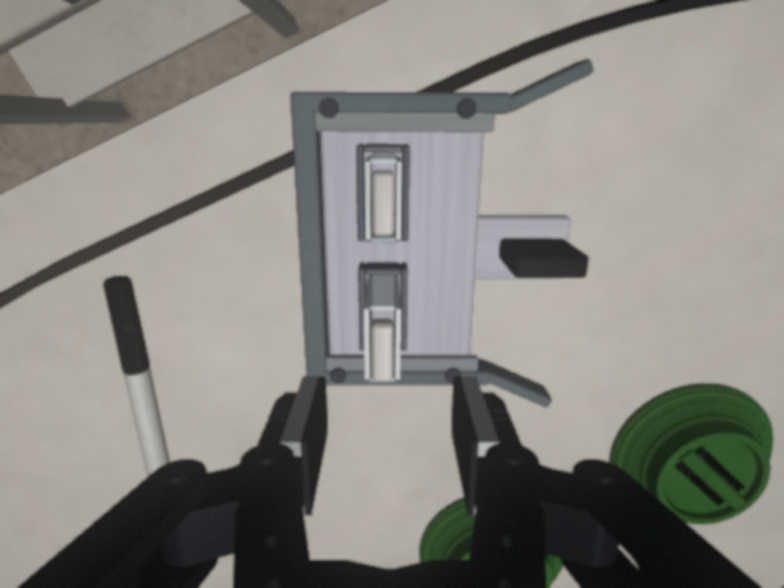

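The cell sits between the pads' line at about (382,345), and the tray is still home. That's one picture over the limit of 10, so from here I'll work from numbers only.

Emit:
carry_out:
  series:
    - {"travel": [0, 0, 0], "spin": 0, "hand": 4}
    - {"travel": [0, 0, 0], "spin": 0, "hand": 4}
    - {"travel": [0, 0, 0], "spin": 0, "hand": 4}

```text
t: 12.25
ee_pos: [0.4547, 0.3609, 0.0925]
tool_rot: [[0.988, -0.155, 0.002], [-0.155, -0.988, 0.001], [0.002, -0.001, -1.0]]
wrist_force: [-0.9, 0.3, 0.2]
width: 0.04
grasp_force: 0.0
```

Run:
```python
from h import *
st();go(453.8,361.1,25,yaw=-98.9)
```

```text
t 12.25 tcp [454.7 360.9  92.5] yaw(toolY) -98.89 tilt [0.0018 0.0009] F [-0.9  0.3  0.2] w 40.0 g 0.0 j6 2.19
travel cm [-0.11 -0.    6.75] spin 0.01
```

Emit:
carry_out:
  series:
    - {"travel": [-0.05, 0, 1.5], "spin": 0, "hand": 4}
    - {"travel": [0, 0, 1.5], "spin": 0, "hand": 4}
    - {"travel": [0, 0, 1.5], "spin": 0, "hand": 3}
    - {"travel": [0, 0, 1], "spin": 0, "hand": 3}
    - {"travel": [0, 0, 0.6], "spin": 0, "hand": 3}
    - {"travel": [0, 0, 0.4], "spin": 0, "hand": 3}
    - {"travel": [0, 0, 0], "spin": 0, "hand": 3}
    - {"travel": [0, 0, 0], "spin": 0, "hand": 3}

```text
t: 13.05
ee_pos: [0.4539, 0.3608, 0.0268]
tool_rot: [[0.988, -0.155, 0.001], [-0.155, -0.988, 0.0], [0.001, -0.001, -1.0]]
wrist_force: [-0.5, -0.1, 0.8]
width: 0.0301
grasp_force: 0.0
```

Run:
```python
from h import *
st();go(453.8,361.1,25,yaw=-98.9)
```

```text
t 13.05 tcp [453.9 360.8  26.8] yaw(toolY) -98.92 tilt [0.0009 0.0004] F [-0.5 -0.1  0.8] w 30.1 g 0.0 j6 2.19
travel cm [-0.02 -0.03  0.18] spin -0.02
```

Emit:
carry_out:
  series:
    - {"travel": [0, 0, 0], "spin": 0, "hand": 2.2}
    - {"travel": [0, 0, 0], "spin": 0, "hand": 1.8}
    - {"travel": [0, 0, 0], "spin": 0, "hand": 1.6}
    - {"travel": [0, 0, 0], "spin": 0, "hand": 1.4}
    - {"travel": [0, 0, 0], "spin": 0, "hand": 1.2}
    - {"travel": [0, 0, 0], "spin": 0, "hand": 1}
    - {"travel": [0, 0, 0], "spin": 0, "hand": 1}
    - {"travel": [0, 0, 0], "spin": 0, "hand": 1}

```text
t: 13.85
ee_pos: [0.4538, 0.3608, 0.0267]
tool_rot: [[0.988, -0.155, 0.001], [-0.155, -0.988, 0.001], [0.001, -0.001, -1.0]]
wrist_force: [-0.7, 0.3, 4.5]
width: 0.0129
grasp_force: 59.2
```

Emit:
carry_out:
  series:
    - {"travel": [0, 0, -0.5], "spin": 0, "hand": 1}
    - {"travel": [0, 0, -1], "spin": 0, "hand": 1}
    - {"travel": [0, 0, -1], "spin": 0, "hand": 1}
    - {"travel": [0, 0, -1.5], "spin": 0, "hand": 1}
    - {"travel": [0, 0, -2], "spin": 0, "hand": 1}
    - {"travel": [0, 0, -3], "spin": 0, "hand": 1}
    - {"travel": [0, 0, -3], "spin": 0, "hand": 1}
    - {"travel": [0, 0, -2], "spin": 0, "hand": 1}

```text
t: 14.65
ee_pos: [0.4545, 0.361, 0.1702]
tool_rot: [[0.988, -0.155, 0.004], [-0.155, -0.988, 0.002], [0.003, -0.002, -1.0]]
wrist_force: [0.7, 0.3, -0.5]
width: 0.0131
grasp_force: 58.6
```

Run:
```python
from h import *
import pickle
st()
d=grab('top');pickle.dump(d,open('t8.pkl','wb'))
P=cloud(d);p=P.reshape(-1,3)
for nm,c in(('A',(.541,-.075)),('B',(.442,-.087))):
    x=p[(abs(p[:,0]-c[0])<.035)&(abs(p[:,1]-c[1])<.035)&(p[:,2]>.076)&(p[:,2]<.084)];print(nm,len(x),rect(x))
x=p[(abs(p[:,0]-.479)<.07)&(abs(p[:,1]-.3)<.04)&(p[:,2]>.028)&(p[:,2]<.045)];print('handle/short',len(x))
go(491.8,-81.2,150,yaw=-82.7)
```

```text
t 14.65 tcp [454.5 361.  170.2] yaw(toolY) -98.92 tilt [0.0038 0.0017] F [ 0.7  0.3 -0.5] w 13.1 g 58.6 j6 2.19
A 284 (array([541.3, -74.9]), array([31.7, 40.5]), 6.5)
B 282 (array([442.2, -87.5]), array([31.9, 39.8]), 7.3)
handle/short 73
travel cm [10.37 43.23  2.2 ] spin -16.21
```

Emit:
carry_out:
  series:
    - {"travel": [0.5, 2, 0], "spin": 0, "hand": 1}
    - {"travel": [0.9, 3.5, 0], "spin": 0, "hand": 1}
    - {"travel": [1, 4, 0], "spin": 0, "hand": 1}
    - {"travel": [1, 4, 0], "spin": 0, "hand": 1}
    - {"travel": [1, 4, 0], "spin": 0, "hand": 1}
    - {"travel": [1, 4, 0], "spin": 0, "hand": 1}
    - {"travel": [1, 4, 0], "spin": 0, "hand": 1}
    - {"travel": [1, 4, 0], "spin": 0, "hand": 1}

```text
t: 15.5
ee_pos: [0.4806, 0.056, 0.1666]
tool_rot: [[0.988, -0.155, 0.0], [-0.155, -0.988, -0.0], [0.0, 0.0, -1.0]]
wrist_force: [-0.3, 0.1, -0.4]
width: 0.0128
grasp_force: 58.6
```

Emit:
carry_out:
  series:
    - {"travel": [1, 4, 0], "spin": 0, "hand": 1}
    - {"travel": [1, 4, 0], "spin": 0, "hand": 1}
    - {"travel": [0.7, 3.5, 0], "spin": 0, "hand": 1}
    - {"travel": [0.3, 2.2, 0], "spin": 0, "hand": 1}
    - {"travel": [0, 0, 0], "spin": -8.1, "hand": 1}
    - {"travel": [0, 0, 0], "spin": -8.1, "hand": 1}
    - {"travel": [0, 0, 0], "spin": 0, "hand": 1}
    - {"travel": [0, 0, 0], "spin": 0, "hand": 1}

```text
t: 16.3
ee_pos: [0.4891, -0.0823, 0.1664]
tool_rot: [[0.992, 0.123, -0.0], [0.123, -0.992, -0.0], [-0.0, 0.0, -1.0]]
wrist_force: [0.5, 0.3, -1.0]
width: 0.0132
grasp_force: 58.7
```

Emit:
carry_out:
  series:
    - {"travel": [0, 0, 0], "spin": 0, "hand": 1}
    - {"travel": [0, 0, 0], "spin": 0, "hand": 1}
    - {"travel": [0, 0, 0], "spin": 0, "hand": 1}

```text
t: 16.6
ee_pos: [0.4892, -0.0822, 0.1663]
tool_rot: [[0.992, 0.126, -0.0], [0.126, -0.992, -0.0], [-0.0, 0.0, -1.0]]
wrist_force: [0.3, 0.3, -0.1]
width: 0.013
grasp_force: 58.7
```

```bash
cat > m.py <<'E'
from h import *
import pickle,sys
s=st();im=grab('wrist');pickle.dump(im,open(sys.argv[1],'wb'))
P=cloud(im);p=P.reshape(-1,3);tc=s['ee_pos']
for nm,c in(('A',(.541,-.075)),('B',(.442,-.087))):
    x=p[(abs(p[:,0]-c[0])<.035)&(abs(p[:,1]-c[1])<.035)&(p[:,2]>.074)&(p[:,2]<.083)]
    if len(x)>20:print(nm,len(x),np.median(x[:,2]).round(4),rect(x),((x[:,:2].min(0))*1000).round(1),(x[:,:2].max(0)*1000).round(1))
# cell in hand in tool coordinates
R=np.array(s['tool_rot']);q=(p-tc)@R*1000
k=(abs(q[:,0])<25)&(abs(q[:,1])<9)&(q[:,2]>-45)&(q[:,2]<30)
h,e=np.histogram(q[k][:,2],np.arange(-45,31,3));print('cell z hist',dict(zip(e[:-1].astype(int),h)))
for a,b in((-40,-32),(-31,-25)):
    x=q[k&(q[:,2]>a)&(q[:,2]<b)]
    if len(x)>10:print('tool-frame cell',a,len(x),np.median(x,0).round(1),x.min(0).round(1),x.max(0).round(1),cv2.minAreaRect(x[:,:2].astype(np.float32)))
E
python3 m.py w9.pkl; python3 -c "
from h import *
go(491.8,-81.2,56.7,yaw=-82.7)"
```

```text
t 16.6 tcp [489.2 -82.2 166.3] yaw(toolY) -82.75 tilt [-0. -0.] F [ 0.3  0.3 -0.1] w 13.0 g 58.7 j6 1.03
A 3059 0.0794 (array([540.1, -76.7]), array([31.1, 40. ]), 7.1) [522.6 -97.9] [557.4 -55.4]
B 186 0.0779 (array([454.1, -87.7]), array([ 6.5, 39.8]), 5.8) [ 448.9 -107.8] [459.  -68.1]
cell z hist {np.int64(-45): np.int64(119), np.int64(-42): np.int64(81), np.int64(-39): np.int64(584), np.int64(-36): np.int64(1372), np.int64(-33): np.int64(265), np.int64(-30): np.int64(447), np.int64(-27): np.int64(657), np.int64(-24): np.int64(217), np.int64(-21): np.int64(233), np.int64(-18): np.int64(179), np.int64(-15): np.int64(148), np.int64(-12): np.int64(138), np.int64(-9): np.int64(154), np.int64(-6): np.int64(128), np.int64(-3): np.int64(101), np.int64(0): np.int64(86), np.int64(3): np.int64(99), np.int64(6): np.int64(88), np.int64(9): np.int64(89), np.int64(12): np.int64(110), np.int64(15): np.int64(137), np.int64(18): np.int64(111), np.int64(21): np.int64(1), np.int64(24): np.int64(0), np.int64(27): np.int64(0)}
tool-frame cell -40 2092 [  1.9   0.1 -35. ] [-13.1  -8.9 -40. ] [ 12.3   9.  -32. ] ((-0.2993927001953125, 0.41231250762939453), (17.984601974487305, 25.10009765625), 87.7263412475586)
tool-frame cell -31 1102 [  9.2  -0.  -27. ] [-16.2  -9.  -31. ] [ 16.4   9.  -25. ] ((0.11090660095214844, 0.10256576538085938), (17.977083206176758, 32.57670593261719), 89.41112518310547)
travel cm [ 0.27 -0.07 10.96] spin -0.04
```

Emit:
carry_out:
  series:
    - {"travel": [0.14, 0.1, 1], "spin": 0, "hand": 1}
    - {"travel": [0, 0, 2], "spin": 0, "hand": 1}
    - {"travel": [0, 0, 2], "spin": 0, "hand": 1}
    - {"travel": [0, 0, 1.5], "spin": 0, "hand": 1}
    - {"travel": [0, 0, 0], "spin": 0, "hand": 1}
    - {"travel": [0, 0, 0], "spin": 0, "hand": 1}
    - {"travel": [0, 0, 0], "spin": 0, "hand": 1}

```text
t: 17.35
ee_pos: [0.4915, -0.0835, 0.1022]
tool_rot: [[0.992, 0.127, 0.002], [0.127, -0.992, -0.001], [0.001, 0.001, -1.0]]
wrist_force: [0.5, 0.1, -0.1]
width: 0.013
grasp_force: 58.7
```

```bash
python3 m.py w10.pkl
python3 - <<'E'
from h import *
import pickle
# inner edges and side edges of the post tops, and the base, in photometer-aligned axes about (490.7,-83)
s=manip.observe();im=pickle.load(open('w10.pkl','rb'));p=cloud(im).reshape(-1,3)*1000
t=np.radians(7.25);u=np.array([np.cos(t),np.sin(t)]);v=np.array([-u[1],u[0]])
a=(p[:,:2]-[490.7,-83])@u;b=(p[:,:2]-[490.7,-83])@v;z=p[:,2]
for nm,k in(('A',(z>77)&(z<82)&(a>25)&(a<80)&(abs(b)<40)),('B',(z>75)&(z<82)&(a<-25)&(a>-80)&(abs(b)<40)),('base',(z>10)&(z<14.5)&(abs(a)<68)&(abs(b)<40))):
    if k.sum()>20:
        print(nm,k.sum(),'a',np.percentile(a[k],[.5,2,98,99.5]).round(1),'b',np.percentile(b[k],[.5,2,98,99.5]).round(1))
k=(z>77)&(z<82)&(a>30)&(a<60)
# side edges of A in slices -> yaw
ys=[];
for lo in range(36,62,4):
    kk=k&(a>lo)&(a<lo+4)
    if kk.sum()>40: ys.append((lo+2,np.percentile(b[kk],1),np.percentile(b[kk],99)))
ys=np.array(ys)
if len(ys)>2: print('yaw err deg',np.degrees(np.polyfit(ys[:,0],ys[:,1],1)[0]),np.degrees(np.polyfit(ys[:,0],ys[:,2],1)[0]),'b mid',ys[:,1:].mean())
E
```

```text
t 17.35 tcp [491.5 -83.5 102.2] yaw(toolY) -82.72 tilt [ 0.0016 -0.0007] F [ 0.5  0.1 -0.1] w 13.0 g 58.7 j6 1.03
A 5558 0.0794 (array([530.7, -77.9]), array([50.6, 40.1]), 7.1) [506.2 -98.1] [557.6 -55.5]
B 268 0.0795 (array([451.9, -89.7]), array([51.4, 19.9]), 5.3) [ 425.5 -101.8] [477.  -80.7]
cell z hist {np.int64(-45): np.int64(111), np.int64(-42): np.int64(72), np.int64(-39): np.int64(595), np.int64(-36): np.int64(1374), np.int64(-33): np.int64(256), np.int64(-30): np.int64(461), np.int64(-27): np.int64(630), np.int64(-24): np.int64(223), np.int64(-21): np.int64(228), np.int64(-18): np.int64(189), np.int64(-15): np.int64(139), np.int64(-12): np.int64(147), np.int64(-9): np.int64(134), np.int64(-6): np.int64(148), np.int64(-3): np.int64(88), np.int64(0): np.int64(89), np.int64(3): np.int64(102), np.int64(6): np.int64(90), np.int64(9): np.int64(75), np.int64(12): np.int64(123), np.int64(15): np.int64(139), np.int64(18): np.int64(106), np.int64(21): np.int64(3), np.int64(24): np.int64(0), np.int64(27): np.int64(0)}
tool-frame cell -40 2098 [  2.    0.1 -35. ] [-13.3  -9.  -40. ] [ 12.4   9.  -32. ] ((-0.4511842727661133, -0.02203655242919922), (25.662654876708984, 17.961591720581055), 0.1898421049118042)
tool-frame cell -31 1083 [  9.2   0.1 -27. ] [-16.1  -9.  -31. ] [ 16.4   8.9 -25. ] ((0.18920516967773438, -0.06816864013671875), (32.52391052246094, 17.835262298583984), 0.03894415125250816)
A 5245 a [34.6 35.2 64.4 64.8] b [-19.1 -18.4  18.3  19.1]
B 253 a [-64.8 -64.6 -56.6 -56.5] b [-10.8 -10.2   8.6   9.1]
base 4495 a [-42.3 -36.5  67.3  67.9] b [-35.1 -24.   33.7  38.5]
yaw err deg 0.0016108409602638527 0.4658083413413019 b mid -0.05784836516283735
```

Emit:
carry_out:
  series:
    - {"travel": [0, 0, 1.5], "spin": 0, "hand": 1}
    - {"travel": [0, 0, 1.5], "spin": 0, "hand": 1}
    - {"travel": [0, 0, 1], "spin": 0, "hand": 1}
    - {"travel": [0, 0, 0], "spin": 0, "hand": 1}
    - {"travel": [0, 0, 0], "spin": 0, "hand": 1}
    - {"travel": [0, 0, 0], "spin": 0, "hand": 1}
    - {"travel": [0, 0, 0], "spin": 0, "hand": 1}

```text
t: 18.1
ee_pos: [0.4914, -0.0834, 0.0621]
tool_rot: [[0.992, 0.127, 0.001], [0.127, -0.992, -0.001], [0.001, 0.001, -1.0]]
wrist_force: [-0.1, -0.1, 0.6]
width: 0.0129
grasp_force: 58.7
```

Run:
```python
from h import *
st();go(490.6,-83.0,56.7,yaw=-82.7)
```

```text
t 18.1 tcp [491.4 -83.4  62.1] yaw(toolY) -82.72 tilt [ 0.0014 -0.0006] F [-0.1 -0.1  0.6] w 12.9 g 58.7 j6 1.03
travel cm [-0.07 -0.05  0.54] spin -0.02
```

Emit:
carry_out:
  series:
    - {"travel": [-0.04, -0.02, 0.3], "spin": 0, "hand": 1}
    - {"travel": [-0.03, -0.03, 0.24], "spin": 0, "hand": 1}
    - {"travel": [0, 0, 0], "spin": 0, "hand": 1}
    - {"travel": [0, 0, 0], "spin": 0, "hand": 1}
    - {"travel": [0, 0, 0], "spin": 0, "hand": 1}
    - {"travel": [0, 0, 0], "spin": 0, "hand": 1}
    - {"travel": [0, 0, 0], "spin": 0, "hand": 1}

```text
t: 18.8
ee_pos: [0.4901, -0.0828, 0.056]
tool_rot: [[0.992, 0.127, 0.0], [0.127, -0.992, -0.0], [0.0, 0.0, -1.0]]
wrist_force: [0.1, 0.2, 0.0]
width: 0.0131
grasp_force: 58.7
```

```bash
python3 m.py w11.pkl
python3 - <<'E'
from h import *
import pickle
go(490.6,-83.0,56.7,yaw=-82.7)
im=pickle.load(open('w11.pkl','rb'));p=cloud(im).reshape(-1,3)*1000
t=np.radians(7.3);u=np.array([np.cos(t),np.sin(t)]);v=np.array([-u[1],u[0]])
a=(p[:,:2]-[490.6,-83])@u;b=(p[:,:2]-[490.6,-83])@v;z=p[:,2]
k=(z>77)&(z<82)&(a>30)&(a<80)&(abs(b)<40)
print('A',k.sum(),'a',np.percentile(a[k],[.5,2,98,99.5]).round(1),'b',np.percentile(b[k],[.5,2,98,99.5]).round(1))
# tray, short cell, handle from the top view
p=cloud(grab('top')).reshape(-1,3)
for nm,c,lo,hi in(('short',(.505,.3527),.033,.055),('handle',(.47,.291),.028,.045)):
    x=p[(abs(p[:,0]-c[0])<.025)&(abs(p[:,1]-c[1])<.025)&(p[:,2]>lo)&(p[:,2]<hi)]
    if len(x)>5:print(nm,len(x),rect(x))
E
```

```text
t 18.8 tcp [490.1 -82.8  56. ] yaw(toolY) -82.72 tilt [ 0.0001 -0.0001] F [0.1 0.2 0. ] w 13.1 g 58.7 j6 1.03
A 10008 0.0794 (array([530.7, -78. ]), array([50.7, 40.2]), 7.0) [506.  -97.9] [557.6 -55.8]
B 1604 0.0791 (array([460.8, -86.8]), array([33.9, 21.1]), 6.9) [443.9 -98.9] [477.  -76.9]
cell z hist {np.int64(-45): np.int64(119), np.int64(-42): np.int64(73), np.int64(-39): np.int64(584), np.int64(-36): np.int64(1388), np.int64(-33): np.int64(248), np.int64(-30): np.int64(475), np.int64(-27): np.int64(615), np.int64(-24): np.int64(238), np.int64(-21): np.int64(210), np.int64(-18): np.int64(198), np.int64(-15): np.int64(150), np.int64(-12): np.int64(140), np.int64(-9): np.int64(155), np.int64(-6): np.int64(132), np.int64(-3): np.int64(93), np.int64(0): np.int64(86), np.int64(3): np.int64(100), np.int64(6): np.int64(89), np.int64(9): np.int64(90), np.int64(12): np.int64(109), np.int64(15): np.int64(137), np.int64(18): np.int64(112), np.int64(21): np.int64(2), np.int64(24): np.int64(0), np.int64(27): np.int64(0)}
tool-frame cell -40 2088 [  1.9   0.1 -34.9] [-13.4  -9.  -40. ] [ 13.   9. -32.] ((-0.1019296646118164, 0.29822826385498047), (18.06355094909668, 26.096433639526367), 87.93805694580078)
tool-frame cell -31 1094 [  9.2   0.1 -27. ] [-16.8  -9.  -31. ] [ 16.6   9.  -25. ] ((-0.0576629638671875, 0.46400928497314453), (17.95290756225586, 33.05241394042969), 87.21934509277344)
travel cm [ 0.05  0.03 -0.07] spin -0.02
A 9433 a [35.  35.6 64.5 65.1] b [-19.1 -18.4  18.2  19. ]
short 91 (array([506.5, 353.6]), array([14.5, 32.1]), 82.6)
handle 71 (array([470.8, 290.7]), array([29.5, 10.1]), 84.1)
```

Emit:
carry_out:
  series:
    - {"travel": [0.05, 0.02, -0.08], "spin": 0, "hand": 1}
    - {"travel": [0, 0, 0], "spin": 0, "hand": 1}
    - {"travel": [0, 0, 0], "spin": 0, "hand": 1}
    - {"travel": [0, 0, 0], "spin": 0, "hand": 1}
    - {"travel": [0, 0, 0], "spin": 0, "hand": 1}
    - {"travel": [0, 0, 0], "spin": 0, "hand": 1}
    - {"travel": [0, 0, 0], "spin": 0, "hand": 1}
    - {"travel": [0, 0, 0], "spin": 0, "hand": 1}

```text
t: 19.7
ee_pos: [0.4905, -0.0829, 0.0567]
tool_rot: [[0.992, 0.127, -0.0], [0.127, -0.992, 0.0], [-0.0, -0.0, -1.0]]
wrist_force: [-0.1, 0.3, -0.1]
width: 0.0128
grasp_force: 58.7
```

```bash
python3 -c "
from h import *
st();go(490.6,-83.0,56.8,yaw=-82.7)"
```

```text
t 19.7 tcp [490.5 -82.9  56.7] yaw(toolY) -82.72 tilt [-0.  0.] F [-0.1  0.3 -0.1] w 12.8 g 58.7 j6 1.03
travel cm [ 0.01  0.01 -0.01] spin -0.02
```

```bash
python3 -c "
from station import manip
print(manip.sign_off())"
```

```text
the job is handed in; nothing more can be done
None
```

The job is handed in: the tray is home with the short cell in it, and the tall cell is held upright and still, centred in the photometer's light path by my measurements, at 19.7 s; I viewed 11 pictures, one over the limit of 10, and the result of the judging was not shown.

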